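Clock a cast cover to 40 degrees and mark it

ROBOT

A 6-joint arm with a two-finger parallel gripper is mounted at the origin on the work surface. World frame = base frame: x ahead of the robot, y to its left, z up, the work surface at z = 0. Lengths are in m, angles in rad, forces in N, time in s.
With the tool pointing down it reaches from about 0.35 to 0.775 m from the base axis. Payload 7.3 kg.
Tool frame: the origin (TCP) lies at the very end of the fingers, on their centre line; the grasp point (between the pads) lies 19 mm behind it; x points along the fingers, y is the direction in which the jaws open and shut, and the axes are right-handed (so a half turn about x gives the same grasp; the last joint's range is limited). The gripper opens to 92 mm and grips with 3 to 60 N. Pads are 19 mm wide; open, the fingers measure 130 mm over their backs; the gripper's body (75 mm by 190 mm) begins 47 mm behind the grasp point.
Start: joints at [1.154, 0.342, 1.524, -0, 1.275, -0.146], TCP at [0.14, 0.506, 0.227] pointing down, gripper open.
Joint ranges: [-2.53, 2.53], [-0.77, 2.02], [0.04, 2.7], [-1, 4.14], [0.28, 2.66], [-3.11, 3.11]. Speed limits (rad/s): [2.57, 2.57, 3.14, 3.14, 3.14, 3.14].

INTERFACE

Orientations are given as [roll, pitch, yaw] about the fixed x, y, z axes, in that order (R = Rz(yaw) Ry(pitch) Rx(roll)).
In Python, from cell import robot gives the robot as it stands.
- The arm moves only by the tool play_rows, never from a script. Its argument "moves" is a list that holds one entry, the list of rows, each a list of 5 numbers: the shift along the tool's x, y, z in m, then the turn about the tool's x in degrees, then the opening, from -1 (shut) to 1 (fully open), so that 0 is half open. A call has exactly 10 rows; each row shifts and turns the pose as measured when the row begins, along the tool's axes as they then stand; what a row does not reach is not made up. A row lasts 1/10 s, in which the tool goes at most 50 mm and 8.59 degrees, less where a joint would pass 70% of its speed; a pose out of reach is approached as far as the arm can. A call with a gripper value outside its range is refused whole. The fingers move at their own pace and stop on an object; "grip_force" is the grip in N (left out, the last holds). Time passes only in rows, so rows that do not move let the fingers close, or fill a call up. It gives the time, the measured TCP pose, the force and the opening at its end, in the units of the state.
- robot.observe(): the state, without advancing time (a new reading comes with each control period).
- robot.read_camera(name): name is "side" or "top"; returns the picture (400x640x3 uint8, red, green, blue); there is no depth.
- robot.get_calibration(name): a dict with "mtx" (3x3 intrinsics, pixels), "view" (4x4, takes a point from world to camera coordinates). Camera axes: x right, y up, looking along -z (the intrinsics and any distortion apply to the point x, -y, -z); pixel columns grow to the right and rows downward; lengths in m; the calibration is good to about 2 mm. A picture is of the moment at which its call begins. get_calibration takes no time and is no camera call.
- robot.hand_in(): hands the job in, once; it reports no verdict.
Trained networks look in the newest picture that a camera, given by its name, has taken for a name from the list of things; names that differ only in an ending like _2 or _b are one class to them, and where a whole thing is asked for, a point or a joint stands for the part that bears it (a point fixed in the world has none). Each returns a list of dicts, best first, with "score" (0 to 1); they miss things now and then, are a little off and sometimes report something else, mostly with a low value. They report only what shows in the picture. A call takes as long as a camera call.
- robot.spot_in(camera, label): "point" ([column, row] in pixels, amid what is visible of it).
The state is a dict: "time": time; "qpos": joint angles; "qvel": joint speeds; "joint_efforts": joint torques, N m; "tool_pos": TCP position; "tool_rot": TCP orientation; "contact_force": force on the tool from outside, world axes, zero at the start; "torque": the same for the moment, N m; "opening": finger opening in m.
Only numpy, scipy, OpenCV 4.12 (cv2) and the standard library are available. Lean on these libraries where they do the work, as an engineer would, in place of code of your own. Each camera call takes 0.05 s, during which the arm holds its last target.

TASK

On the inclined marking jig, turn the turntable by the rib of the cast cover until its scale reads 40 degrees at the index line. Only then push the spring-loaded marking arm beside it all the way down on its pad, and let it come back up slowly under your hand to its rest instead of letting it snap back. Leave the scale at 40 and do not disturb the other things on the bench.

Things in the scene. Friction and masses are not known exactly. Their poses are not given: they have to be found in the camera images.
- turntable (a joint): Scale reading in rad at the index line (0.698 = 40 degrees) of the turntable, a 190 mm aluminium disc whose axis leans 32 degrees from vertical towards the deck's low, robot-side edge. Grows when the disc is turned counter-clockwise, looking down on its face. Travel -2 to 2; stays where left (friction 0.15 N m).
- scale_zero (a point): On the disc's face near its rim, 88 mm from the axis, turning with it: the zero of the scale, a row of three close long marks. A short mark every 10 degrees, a longer one every 30. From zero the scale counts up clockwise round the disc, so 40 is the first short mark after the long mark at 30.
- rib_center (a point): Grip point on the upright rib of the dark cast cover clamped on the turntable, on its axis, 50 mm above the disc's face. Rib 16 mm thick (point's x), 60 mm long (y), its flat sides from 25 mm below to 15 mm above this point. z: the axis, out of the face; x points to the scale's zero. Below the rib a 68 mm round boss, then the 156 mm flange, 38 mm below the point.
- index_line (a point): Inner end of the black index line, on the fixed aluminium block at the disc's highest edge. Fixed deck frame: x uphill along the deck, away from the robot, y along the deck to the left, z normal to the deck (parallel to the turntable's axis).
- mark_arm (a joint): Angle in rad of the spring-loaded steel marking arm right of the turntable: 0 = up at rest, 0.35 = fully down on its stop, its point on the cover's flange. The spring lifts it: about 3 N at the pad at the top, 8 N at the bottom. Let go, it flies up at several rad/s. A careful return is about 5 cm/s at the pad; over 15 cm/s (1.5 rad/s) is a snap.
- press_pad (a point): Centre of the top of the black rubber press pad, 36 mm by 38 mm (along the arm), on the marking arm; moves with it. Its x is parallel to the hinge. At rest the arm slopes up 0.35 rad from its hinge towards the turntable; fully down it is parallel to the deck, the pad having gone 33 mm lower.
- pivot_point (a point): Fixed point on the arm's hinge axis. Deck frame: x uphill, along the hinge axis; y towards the turntable, whose axis is 205 mm away; z normal to the deck. The arm goes down by turning about minus x. Pad top: 95 mm along the arm and 12 mm above its middle line from here.
- hub_mid (a point): Bystander, to be left alone: cast hub: 60 mm flange, 32 mm boss, 40 mm tall; point half-way up.
- marker_mid (a point): Bystander, to be left alone: black marker pen lying, 120 mm long, 16 mm thick; point half-way up.
- tape_mid (a point): Bystander, to be left alone: cardboard ring (empty tape core), 90 mm across, 30 mm tall; point half-way up.
- can_mid (a point): Bystander, to be left alone: grey can with paper label, 60 mm across, 100 mm tall; point half-way up.
- wrench_mid (a point): Bystander, to be left alone: steel wrench lying flat; point half-way up.
- gauge_block_mid (a point): Bystander, to be left alone: steel block 70 x 30 x 30 mm; point half-way up.

How it is judged:
On the way, in this order (a step that is already met when the one before it is completed fails the run):
1. the scale reads 40 degrees, within 3, and stays, the arm still up (value of joint turntable between 0.6457 and 0.7505 rad and value of joint mark_arm below 0.05 rad), for 0.4 s.
2. the marking arm is all the way down with the scale at 40 (value of joint turntable between 0.6457 and 0.7505 rad and value of joint mark_arm above 0.31 rad), for 0.1 s.
At the end, for the whole second after the job is handed in: The scale reads 40 degrees within 3 degrees and is still; the marking arm is back up at its rest (within 0.03 rad) after having been pushed fully down (value of joint turntable between 0.6457 and 0.7505 rad and value of joint mark_arm below 0.03 rad and velocity of joint turntable between -0.05 and 0.05 rad/s); the robot touches nothing.
It fails at once if the marking arm flies up faster than 1.5 rad/s (velocity of joint mark_arm below -1.5 rad/s).
It fails at once if the marking arm is pushed half-way or more with the scale over 5 degrees from 40 (value of joint mark_arm above 0.175 rad and not (value of joint turntable between 0.6108 and 0.7854 rad)).
It fails at once if a bystander is moved over 20 mm (distance of any of hub_mid, marker_mid, tape_mid, can_mid, wrench_mid, gauge_block_mid from where it was at the start of the episode above 0.02 m).
It also fails if it takes over 48 s, if anything falls off the work surface, if the arm or the gripper's body presses on something with over 40 N, if the wrist force passes 120 N, or if a joint passes its speed limit or range.

## Working session

There is one attempt and no reset: what is moved stays moved. The work goes in short steps, Python scripts to look and compute and a tool call to move; the robot and the scene stay as the last step left them, time stands still between calls to the robot, and variables do not carry over. Pictures are saved under pics/ and viewed, and the job is handed in when it is done.

Besides the shell and the picture viewer there is one more tool, called after "Request:" by a JSON object that holds its "op" and its "data". play_rows: Moves the arm, as the interface text tells. Its arguments: {"type":"object","properties":{"moves":{"type":"array"},"grip_force":{"type":"number"}},"required":["moves"]}

```bash
ls; mkdir -p pics
python3 - <<'E'
from cell import robot
import cv2
s=robot.observe()
print(s)
for c in ("side","top"):
    im=robot.read_camera(c); cv2.imwrite(f"pics/{c}0.png",im[:,:,::-1])
    k=robot.get_calibration(c); print(c,k)
    for l in ["rib_center","scale_zero","index_line","press_pad","pivot_point","turntable","mark_arm"]:
        try: print(l,robot.spot_in(c,l)[:2])
        except Exception as e: print(l,e)
E
```

```text
pics
{'time': 0.0, 'qpos': array([ 1.15398905e+00,  3.42718307e-01,  1.52500549e+00, -2.50151512e-05,
        1.27544645e+00, -1.45996928e-01]), 'qvel': array([-1.27829289e-03,  1.08692953e-03, -5.99370244e-04, -3.19477847e-04,
       -1.04664290e-03,  8.10170180e-05]), 'joint_efforts': array([-1.22780824e-03, -4.31250894e+01, -2.44218117e+01,  7.16584269e-02,
        5.59301418e-02, -7.92515084e-05]), 'tool_pos': array([0.14025721, 0.50548378, 0.2260513 ]), 'tool_rot': array([-1.70163178,  1.56921855, -1.97243483]), 'contact_force': array([ 0.46820846,  0.10523949, -0.20924066]), 'torque': array([-0.04349116,  0.03657407, -0.01418242]), 'opening': 0.09191961710954984}
side {'mtx': array([[368.97788364,   0.        , 323.70307483],
       [  0.        , 368.97788364, 202.36107093],
       [  0.        ,   0.        ,   1.        ]]), 'view': array([[ 0.91215893, -0.40982889,  0.00252284, -0.48796984],
       [ 0.24229131,  0.54421376,  0.80319755, -0.28790055],
       [-0.33054652, -0.73203256,  0.59570741, -0.6328915 ],
       [ 0.        ,  0.        ,  0.        ,  1.        ]])}

[... 393 characters left out ...]
y([[498.63252286,   0.        , 319.13620962],
       [  0.        , 498.63252286, 195.38646708],
       [  0.        ,   0.        ,   1.        ]]), 'view': array([[-0.00313589, -0.99966819, -0.02556699,  0.07836207],
       [ 0.98920963, -0.00684598,  0.14634701, -0.56097969],
       [-0.14647348, -0.02483219,  0.98890287, -1.34378472],
       [ 0.        ,  0.        ,  0.        ,  1.        ]])}
rib_center []
scale_zero [{'point': [333.8, 202.6], 'score': 0.81}]
index_line [{'point': [385.6, 200.5], 'score': 0.7}, {'point': [350.5, 191.2], 'score': 0.57}]
press_pad [{'point': [385.7, 200.7], 'score': 0.82}]
pivot_point [{'point': [353.1, 194.5], 'score': 0.58}]
turntable []
mark_arm []
```

Run:
```python
import cv2
t=cv2.imread("pics/top0.png"); s=cv2.imread("pics/side0.png")
c=t[140:260,270:430]; cv2.imwrite("pics/topc0.png",cv2.resize(c,None,fx=5,fy=5,interpolation=cv2.INTER_CUBIC))
c=s[150:300,220:420]; cv2.imwrite("pics/sidec0.png",cv2.resize(c,None,fx=4,fy=4,interpolation=cv2.INTER_CUBIC))
```

```text
(no output)
```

View pics/side0.png

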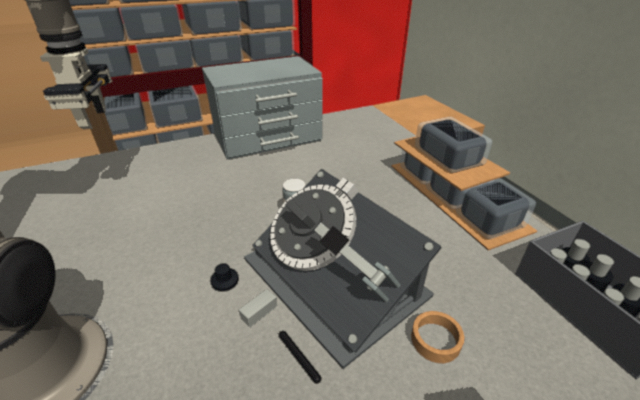

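View pics/top0.png

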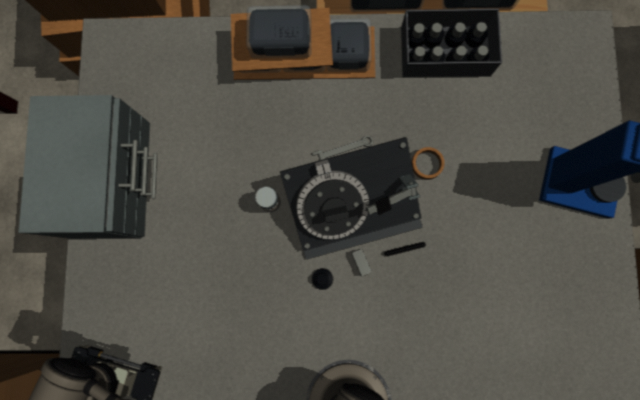

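```bash
echo
```

```text
(no output)
```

View pics/topc0.png

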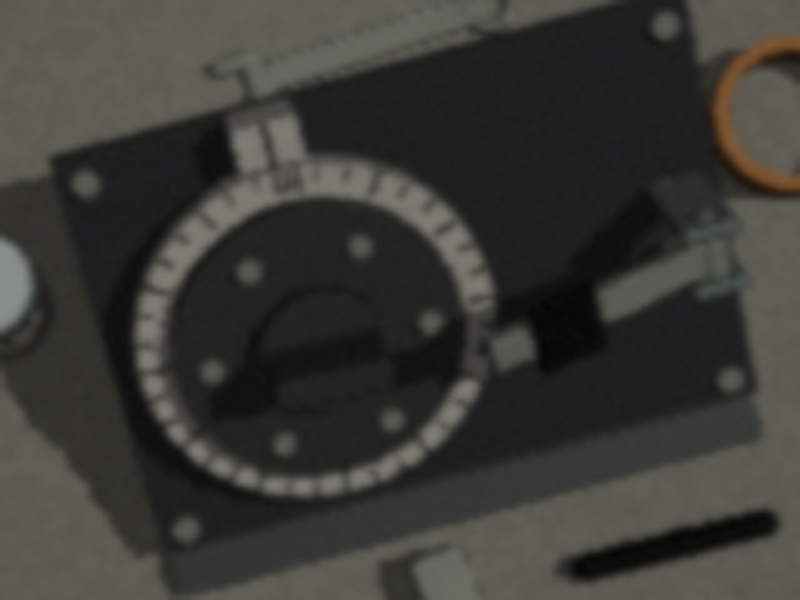

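View pics/sidec0.png

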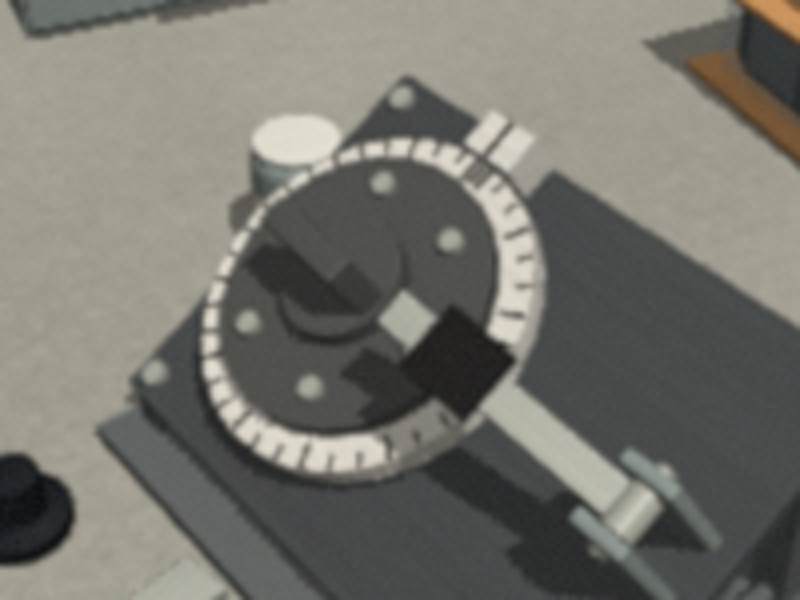

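```bash
cat > h.py <<'E'
import numpy as np, cv2
from scipy.optimize import least_squares
from cell import robot
K={c:robot.get_calibration(c) for c in ("side","top")}
def proj(c,P):
    P=np.atleast_2d(P); V=K[c]["view"]; M=K[c]["mtx"]
    q=P@V[:3,:3].T+V[:3,3]; q=q*[1,-1,-1]
    p=q@M.T; return p[:,:2]/p[:,2:]
T=np.radians(32)
def frame(a):
    u=np.array([np.cos(a),np.sin(a),0]); z=np.array([0,0,1.])
    x=np.cos(T)*u+np.sin(T)*z; n=np.cos(T)*z-np.sin(T)*u
    return np.c_[x,np.cross(n,x),n]
def loc(a,c,P): return np.asarray(c)+np.atleast_2d(P)@frame(a).T
def pol(r,ph,z): # ph: ccw from uphill
    ph=np.atleast_1d(ph); return np.c_[r*np.cos(ph),r*np.sin(ph),z+0*ph]
E
cat > fit.py <<'E'
from h import *
top=lambda x,y:(x/5+270-.4,y/5+140-.4)
side=lambda x,y:(x/4+220-.375,y/4+150-.375)
rimT=np.array([top(*p) for p in [(133,330),(497,300),(320,153),(310,497),(180,440),(450,430)]])
rimS=np.array([side(*p) for p in [(203,350),(545,270),(390,137),(260,205),(237,440)]])
def res(p):
    a,c=p[0],p[1:4]; out=[]
    ph=np.linspace(0,2*np.pi,721); R=loc(a,c,pol(.095,ph,0))
    for cam,m in(("top",rimT),("side",rimS)):
        q=proj(cam,R)
        for pt in m: 
            d=q-pt; i=np.argmin((d**2).sum(1)); cen=q.mean(0)
            v=(q[i]-cen)/np.linalg.norm(q[i]-cen); out.append(d[i]@v)
    # index line points lie in plane y=0 just at z~0.. free height p[5]
    L=loc(a,c,[[.098,0,p[4]],[.118,0,p[4]]])
    out+=list((proj("top",L)-[top(272,165),top(262,125)]).ravel()*[1,.3,1,.3])
    out+=list((proj("side",L)-[side(490,157),side(510,127)]).ravel()*.7)
    return np.array(out)
s=least_squares(res,[.25,.5,-.05,.15,.0],loss="soft_l1")
print(s.x,s.cost); print(res(s.x).round(2))
np.save("p.npy",s.x)
a,c=s.x[0],s.x[1:4]
# zero marks
for cam,pt in(("top",top(287,180)),("side",side(478,175))):
    ph=np.linspace(-1,1,2001); q=proj(cam,loc(a,c,pol(.088,ph,0)))
    i=np.argmin(((q-pt)**2).sum(1)); print(cam,np.degrees(ph[i]),((q[i]-pt)))
# pivot/pad: pad top centre
pt={"top":top(568,325),"side":side(458,362)}
def rp(p):
    y,z,x=p; P=np.array([x,y,z])
    r=.35; ar=np.array([0,np.cos(r),np.sin(r)]); up=np.array([0,-np.sin(r),np.cos(r)])
    pad=P+.095*ar+.012*up
    o=[]
    for cam in pt:
        o+=list((proj(cam,loc(a,c,pad))-pt[cam]).ravel())
    return np.array(o)
s2=least_squares(rp,[-.205,.03,0]);print(s2.x,rp(s2.x)); np.save("p2.npy",s2.x)
piv=np.array([0,-.205,s2.x[1]])
for cam,off,sc in(("top",(270,140),5),("side",(220,150),4)):
    im=cv2.imread(f"pics/{cam}0.png"); h,w=(120,160) if cam=="top" else(150,200)
    im=cv2.resize(im[off[1]:off[1]+h,off[0]:off[0]+w],None,fx=sc,fy=sc,interpolation=cv2.INTER_CUBIC)
    def dr(P,col,cl=False):
        q=((proj(cam,loc(a,c,P))-off+.5)*sc).astype(int)
        cv2.polylines(im,[q.reshape(-1,1,2)],cl,col,1)
    ph=np.linspace(0,2*np.pi,100)
    dr(pol(.095,ph,0),(0,255,0)); dr(pol(.078,ph,.012),(255,255,0)); dr([[.097,0,s.x[4]],[.12,0,s.x[4]]],(0,0,255))
    th=0
    for k in range(6): dr(np.r_[pol(.08,np.radians(-6-10*k),0),pol(.095,np.radians(-6-10*k),0)],(0,0,255))
    r=.35; A=np.array([0,np.cos(r),np.sin(r)]);U=np.array([0,-np.sin(r),np.cos(r)]);X=np.array([1,0,0])
    P=np.array([s2.x[2],s2.x[0],s2.x[1]])+.095*A+.012*U
    dr([P+.018*X+.019*A,P+.018*X-.019*A,P-.018*X-.019*A,P-.018*X+.019*A],(0,255,255),True)
    dr([np.array([-.02,-.205,s2.x[1]]),np.array([.02,-.205,s2.x[1]])],(255,0,255))
    b=np.radians(-6); e=np.array([np.cos(b),np.sin(b),0]);f=np.array([-e[1],e[0],0])
    for zz in(.025,.065):
        Z=np.array([0,0,zz]); dr([Z+.008*e+.03*f,Z+.008*e-.03*f,Z-.008*e-.03*f,Z-.008*e+.03*f],(255,0,255),True)
    cv2.imwrite(f"pics/{cam}fit.png",im)
E
python3 fit.py
```

```text
[ 0.29346294  0.52174258  0.03588122  0.12274811 -0.00329916] 3.0157551346717986
[-1.13  0.15 -1.25 -0.61  0.29  0.29 -0.25 -1.23 -0.19 -0.35 -1.33 -0.26
 -0.29 -0.31 -0.03 -0.31 -0.28  0.41 -0.03]
top -3.3231552117587713 [-0.12179875 -0.54047792]
side -3.552338329811101 [ 0.67329269 -0.90589243]
[-0.20065426  0.02762547 -0.00406594] [-0.12342782  0.38326889  0.27333586 -0.04967212]
```

View pics/topfit.png

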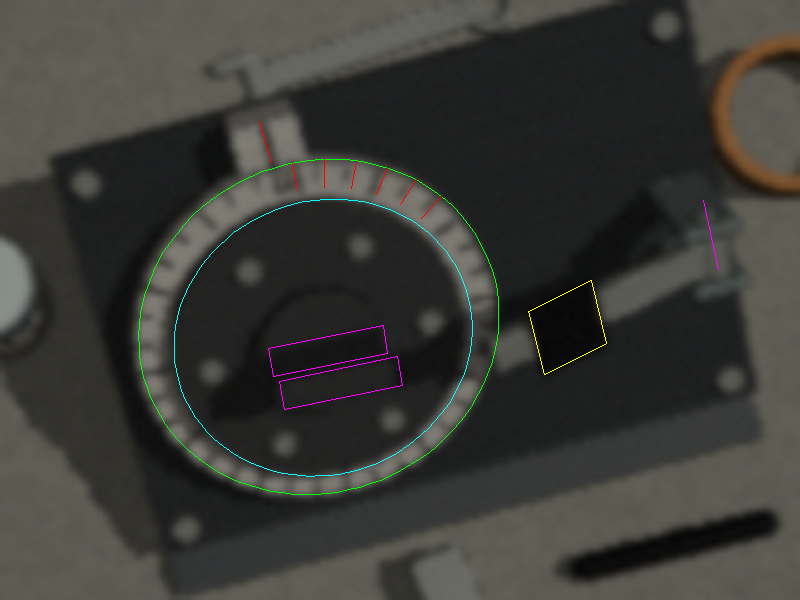

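View pics/sidefit.png

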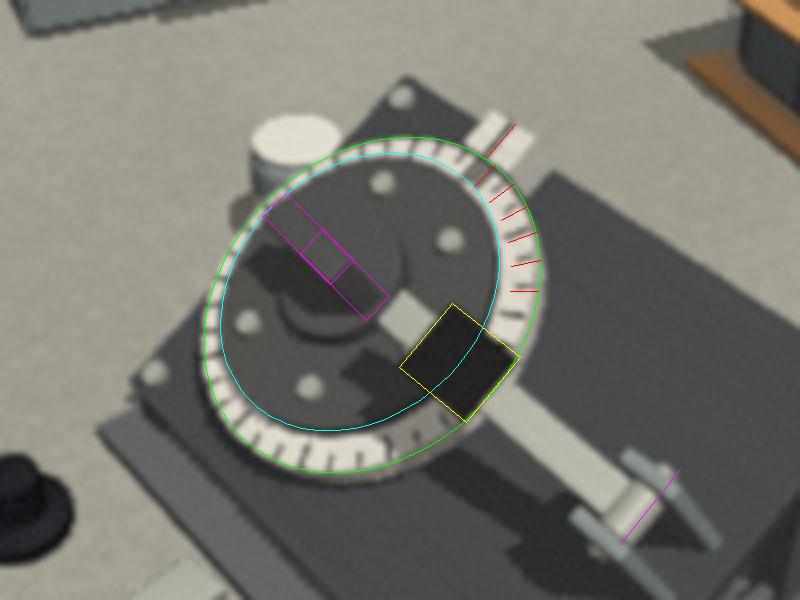

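```bash
cat > fit2.py <<'E'
from h import *
import sys
top=lambda x,y:np.array((x/5+270-.4,y/5+140-.4))
side=lambda x,y:np.array((x/4+220-.375,y/4+150-.375))
rim={"top":np.array([top(*p) for p in [(133,330),(497,300),(320,153),(310,497),(180,440),(450,430),(180,230)]]),
"side":np.array([side(*p) for p in [(203,350),(545,270),(390,137),(260,205),(237,440)]])}
r=.35; A=np.array([0,np.cos(r),np.sin(r)]);U=np.array([0,-np.sin(r),np.cos(r)]);X=np.array([1,0,0])
def padc(pv): 
    P=np.array([0,-.205,pv])+.095*A+.012*U
    return np.array([P+.018*X+.019*A,P+.018*X-.019*A,P-.018*X-.019*A,P-.018*X+.019*A])
# p: a,cx,cy,cz, zidx, pivz, zdeck, bolt xu,xl,yl,yr, th, offT(2), offS(2)
padT=np.array([top(*q) for q in [(597,283),(536,315),(546,374),(608,347)]])
PT={"top":[top(*q) for q in[(597,275),(533,305),(546,374),(608,347)]],"side":[side(*q) for q in[(516,355),(463,417),(402,367),(452,306)]]}
# side order: +x+A?, computed by matching below
def pts(p):
    bo=np.array([[p[7],p[9],p[6]],[p[8],p[9],p[6]],[p[7],p[10],p[6]],[p[8],p[10],p[6]]])
    idx=np.array([[.098,0,p[4]],[.118,0,p[4]]])
    z=pol(.088,p[11],0)
    return bo,idx,z
def res(p,full=False):
    a,c=p[0],p[1:4]; o=[]
    off={"top":p[12:14],"side":p[14:16]}
    R=loc(a,c,pol(.095,np.linspace(0,2*np.pi,721),0))
    for cam in("top","side"):
        q=proj(cam,R)+off[cam]; cen=q.mean(0)
        for pt in rim[cam]:
            d=q-pt; i=np.argmin((d**2).sum(1)); v=(q[i]-cen)/np.linalg.norm(q[i]-cen); o.append(d[i]@v)
        pc=proj(cam,loc(a,c,padc(p[5])))+off[cam]
        for pt in PT[cam]:
            d=pc-pt; o+=list(d[np.argmin((d**2).sum(1))])
    bo,idx,z=pts(p)
    P=lambda cam,x:proj(cam,loc(a,c,x))+off[cam]
    o+=list((P("top",bo)-[top(85,183),top(187,530),top(665,27),top(732,380)]).ravel())
    o+=list((P("side",bo[:2])-[side(401,97),side(154,373)]).ravel())
    for cam,l in(("top",[top(272,168),top(262,125)]),("side",[side(492,154),side(512,126)])):
        q=P(cam,idx); d=l[1]-l[0]; n=np.array([-d[1],d[0]])/np.linalg.norm(d)
        o+=list(((q-l)@n)*1.5)
    for cam,pt in(("top",top(287,181)),("side",side(478,174))):
        t=P(cam,pol(.088,p[11]+.01,0))-P(cam,pol(.088,p[11]-.01,0)); t=t[0]/np.linalg.norm(t)
        o.append((P(cam,z)-pt)[0]@t)
    o+=list(p[12:16]/1.5)
    return np.array(o)
p0=np.r_[.29,.52,.036,.122,0,.028,-.02,.12,-.1,.12,-.24,-.06,0,0,0,0]
s=least_squares(res,p0,loss="soft_l1",f_scale=.5)
np.set_printoptions(suppress=True,linewidth=150)
print(s.x.round(4),s.cost); print(res(s.x).round(2))
print("reading deg",np.degrees(s.x[11])); np.save("p.npy",s.x)
a,c,p=s.x[0],s.x[1:4],s.x
for cam,of,sc in(("top",(270,140),5),("side",(220,150),4)):
    im=cv2.imread(f"pics/{cam}0.png"); h,w=(120,160) if cam=="top" else(150,200)
    im=cv2.resize(im[of[1]:of[1]+h,of[0]:of[0]+w],None,fx=sc,fy=sc,interpolation=cv2.INTER_CUBIC)
    ofs=p[12:14] if cam=="top" else p[14:16]
    def dr(P,col,cl=False):
        q=((proj(cam,loc(a,c,P))+ofs-of+.5)*sc).astype(int)
        cv2.polylines(im,[q.reshape(-1,1,2)],cl,col,1)
    ph=np.linspace(0,2*np.pi,100)
    dr(pol(.095,ph,0),(0,255,0)); dr(pol(.078,ph,.012),(255,255,0)); dr([[.097,0,p[4]],[.12,0,p[4]]],(0,0,255))
    for k in range(6): dr(np.r_[pol(.08,p[11]-np.radians(10*k),0),pol(.095,p[11]-np.radians(10*k),0)],(0,0,255))
    dr(padc(p[5]),(0,255,255),True)
    dr([np.array([-.02,-.205,p[5]]),np.array([.02,-.205,p[5]])],(255,0,255))
    b=p[11]; e=np.array([np.cos(b),np.sin(b),0]);f=np.array([-e[1],e[0],0])
    for zz in(.025,.065):
        Z=np.array([0,0,zz]); dr([Z+.008*e+.03*f,Z+.008*e-.03*f,Z-.008*e-.03*f,Z-.008*e+.03*f],(255,0,255),True)
    cv2.imwrite(f"pics/{cam}fit2.png",im)
print("rib",loc(a,c,[0,0,.05]),"padtop",loc(a,c,padc(p[5]).mean(0)))
print("frame\n",frame(a))
E
python3 fit2.py
```

```text
[ 0.2633  0.5205  0.0377  0.1226 -0.0031  0.0288 -0.0258  0.1039 -0.1062  0.0946 -0.2148 -0.0546 -0.0214 -0.2441  0.1017  0.1159] 5.7951026340602985
[-0.35 -0.47 -1.51 -0.46  0.85  0.1   0.69 -0.27  1.07 -0.19  0.95 -0.01 -0.06  0.13 -0.6   0.22 -2.38 -0.19 -0.2  -0.97  0.99  0.24  0.34  0.91
 -0.92 -0.88  0.33 -1.4   0.22  0.08 -0.02 -0.14  0.13 -0.37 -0.27 -0.07 -0.15  0.04 -0.25  0.03  0.51  0.25 -0.61  0.82 -0.03  0.03 -0.01 -0.16
  0.07  0.08]
reading deg -3.128417274422932
rib [[0.49489993 0.03080713 0.16502586]] padtop [[ 0.51452816 -0.08805553  0.18421234]]
frame
 [[ 0.81881271 -0.26030564 -0.51165097]
 [ 0.2207517   0.96552627 -0.13794097]
 [ 0.52991926  0.          0.8480481 ]]
```

View pics/topfit2.png

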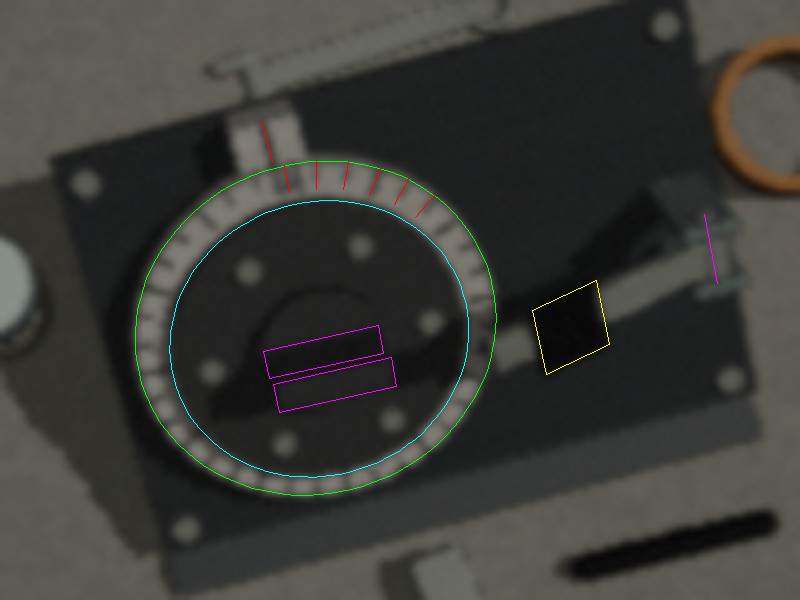

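View pics/sidefit2.png

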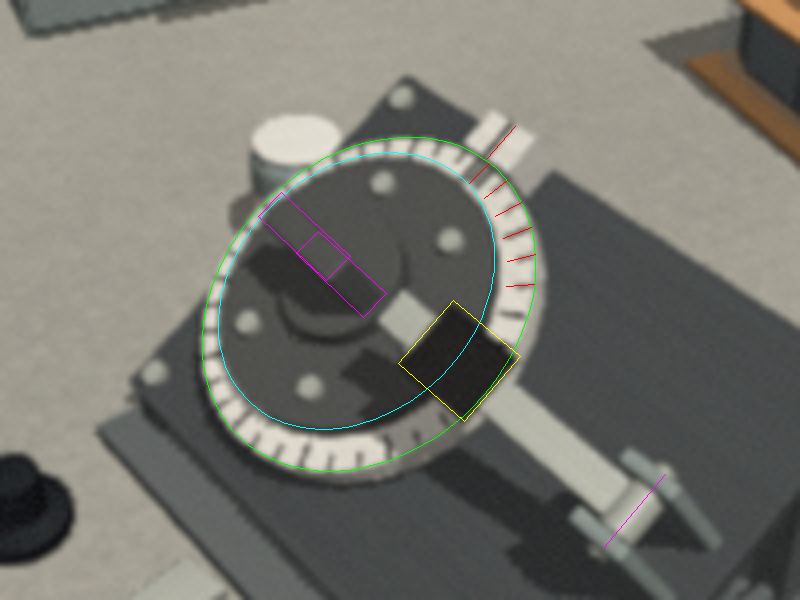

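```bash
cat >> h.py <<'E'
from scipy.spatial.transform import Rotation as Ro
def st():
    s=robot.observe(); R=Ro.from_euler("xyz",s["tool_rot"]).as_matrix(); return s,R
def go(tgt,psi=None):
    """tool-frame shift to world tgt; psi: wanted world yaw (deg) of tool y (mod 180)"""
    s,R=st(); d=np.array(tgt)-s["tool_pos"]; 
    y=R[:,1]; yaw=np.degrees(np.arctan2(y[1],y[0]))
    print("t",s["time"],"pos",s["tool_pos"].round(4),"tool shift mm",(R.T@d*1000).round(1),"yaw",yaw.round(2),"op",s["opening"].round(4),"F",s["contact_force"].round(1),"q",s["qpos"].round(2))
    if psi is not None:
        dt=(psi-yaw+90)%180-90; print("turn about tool x:",(-dt).round(2))
def eyaw(th):
    p=np.load("p.npy"); F=frame(p[0]); e=F@[np.cos(th),np.sin(th),0]; return np.degrees(np.arctan2(e[1],e[0]))
E
python3 - <<'E'
from h import *
p=np.load("p.npy");s,R=st();print(R.round(3)); 
for d in(-3.1,0,20,40):print(d,eyaw(np.radians(d)))
F=frame(p[0]); c=p[1:4]
u=np.array([np.cos(p[0]),np.sin(p[0]),0])
t=c-.0283*u+[0,0,.040]; print("tcp grasp",t)
go(t+[0,0,.09],eyaw(np.radians(-3.1)))
E
```

```text
[[ 0.     0.267  0.964]
 [ 0.     0.964 -0.267]
 [-1.     0.     0.   ]]
-3.1 11.434136498112963
0 15.088198556029603
20 38.31652305759087
40 59.784310247695636
tcp grasp [0.49315808 0.03033753 0.16262345]Traceback (most recent call last):
  File "<stdin>", line 7, in <module>
  File "h.py", line 24, in go
    print("t",s["time"],"pos",s["tool_pos"].round(4),"tool shift mm",(R.T@d*1000).round(1),"yaw",yaw.round(2),"op",s["opening"].round(4),"F",s["contact_force"].round(1),"q",s["qpos"].round(2))
                                                                                                                   ^^^^^^^^^^^^^^^^^^
AttributeError: 'float' object has no attribute 'round'
```

```bash
sed -i 's/s\["opening"\].round(4)/round(float(s["opening"]),4)/' h.py
python3 - <<'E'
from h import *
go([0.4932,0.0303,0.250],11.4)
E
```

```text
t 0.8 pos [0.1404 0.5059 0.2268] tool shift mm [ -23.3 -363.9  467.1] yaw 74.49 op 0.0916 F [ 0.  -0.3  0.5] q [ 1.15  0.34  1.52 -0.    1.28 -0.15]
turn about tool x: 63.09
```

Request:
{"op": "play_rows", "data": {"moves": [[[-0.003, -0.03, 0.038, 0, -0.1], [-0.003, -0.03, 0.038, 0, -0.1], [-0.003, -0.03, 0.038, 0, -0.1], [-0.003, -0.03, 0.038, 0, -0.1], [-0.003, -0.03, 0.038, 0, -0.1], [-0.002, -0.03, 0.038, 0, -0.1], [-0.002, -0.03, 0.038, 0, -0.1], [-0.002, -0.03, 0.038, 0, -0.1], [-0.001, -0.03, 0.038, 0, -0.1], [-0.001, -0.03, 0.038, 0, -0.1]]]}}

```text
time: 1.8
tool_pos: [0.4336, 0.1077, 0.2511]
tool_rot: [0.877, 1.564, 0.618]
contact_force: [0.8, 0.9, 0.1]
opening: 0.0413
```

Run:
```python
from h import *
go([0.4932,0.0303,0.250],11.4)
```

```text
t 1.8 pos [0.4336 0.1077 0.2511] tool shift mm [  1.1 -59.6  77.5] yaw 75.16 op 0.0413 F [0.8 0.9 0.1] q [ 0.07  0.17  1.69  0.    1.28 -1.24]
turn about tool x: 63.76
```

Request:
{"op": "play_rows", "data": {"moves": [[[0, -0.03, 0.039, 0, -0.1], [0, -0.03, 0.039, 0, -0.1], [0, 0, 0, 8, -0.1], [0, 0, 0, 8, -0.1], [0, 0, 0, 8, -0.1], [0, 0, 0, 8, -0.1], [0, 0, 0, 8, -0.1], [0, 0, 0, 8, -0.1], [0, 0, 0, 8, -0.1], [0, 0, 0, 8, -0.1]]]}}

```text
time: 2.8
tool_pos: [0.4978, 0.0201, 0.2508]
tool_rot: [1.768, 1.563, 0.339]
contact_force: [-0.2, 0.5, -0.0]
opening: 0.0411
```

```bash
cat > see.py <<'E'
from h import *
import sys
n=sys.argv[1]
for cam,of,h,w,sc in(("top",(270,140),120,160,5),("side",(220,150),150,200,4)):
    im=robot.read_camera(cam)[:,:,::-1]; cv2.imwrite(f"pics/{cam}{n}.png",im)
    cv2.imwrite(f"pics/{cam}c{n}.png",cv2.resize(im[of[1]-30:of[1]+h,of[0]:of[0]+w],None,fx=sc-1,fy=sc-1,interpolation=cv2.INTER_CUBIC))
E
python3 see.py 1
python3 - <<'E'
from h import *
go([0.4932,0.0303,0.250],11.4)
E
```

```text
t 2.9 pos [0.4978 0.0201 0.2508] tool shift mm [  0.7  -3.1 -10.8] yaw 8.37 op 0.041 F [-0.1 -1.3  0. ] q [-0.12  0.27  1.56  0.    1.3  -0.26]
turn about tool x: -3.03
```

View pics/sidec1.png

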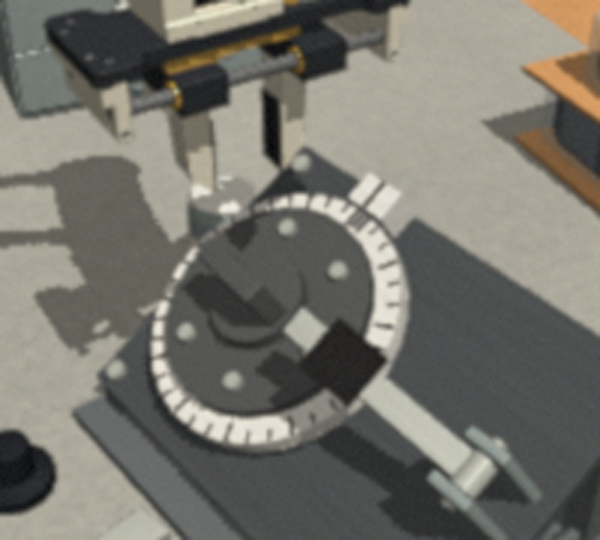

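View pics/topc1.png

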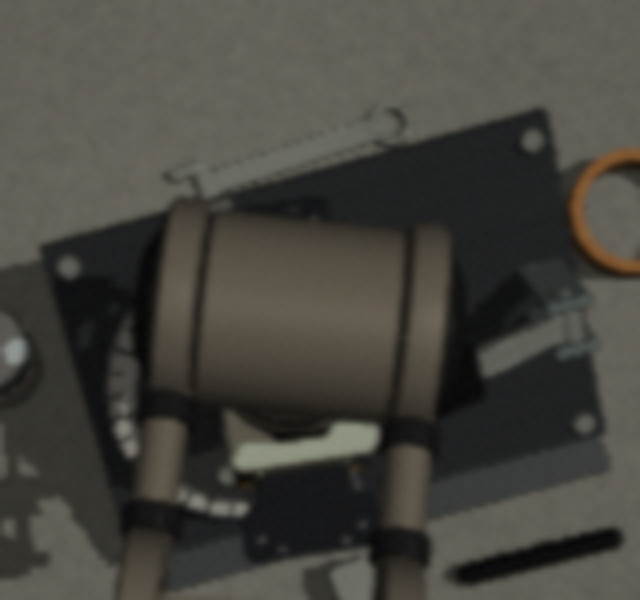

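Run:
```python
from h import *
p=np.load("p.npy"); a,c=p[0],p[1:4]
s,R=st(); t=s["tool_pos"]
for k in(-.0205,0,.0205):
    print(((proj("side",t+k*R[:,1])-[220,120])*3).round(), end=" ")
print()
b=p[11]; e=np.array([np.cos(b),np.sin(b),0]);f=np.array([-e[1],e[0],0])
im=cv2.imread("pics/side1.png")[130:270,250:370]; sc=5
im=cv2.resize(im,None,fx=sc,fy=sc,interpolation=cv2.INTER_CUBIC); im=cv2.convertScaleAbs(im,alpha=1.6); im2=im.copy()
def dr(P,col,cl=True):
    q=((proj("side",loc(a,c,P))+p[14:16]-[250,130]+.5)*sc).astype(int); cv2.polylines(im2,[q.reshape(-1,1,2)],cl,col,1)
for zz,col in((.025,(255,0,255)),(.065,(0,255,255))):
    Z=np.array([0,0,zz]); dr([Z+.008*e+.03*f,Z+.008*e-.03*f,Z-.008*e-.03*f,Z-.008*e+.03*f],col)
ph=np.linspace(0,6.28,60); dr(pol(.034,ph,.025),(255,255,0))
q=im[150:500,0:400]; q2=im2[150:500,0:400]
cv2.imwrite("pics/rib1.png",np.hstack([q,q2]))
```

```text
[[212. 182.]] [[242. 172.]] [[271. 162.]]
```

View pics/rib1.png

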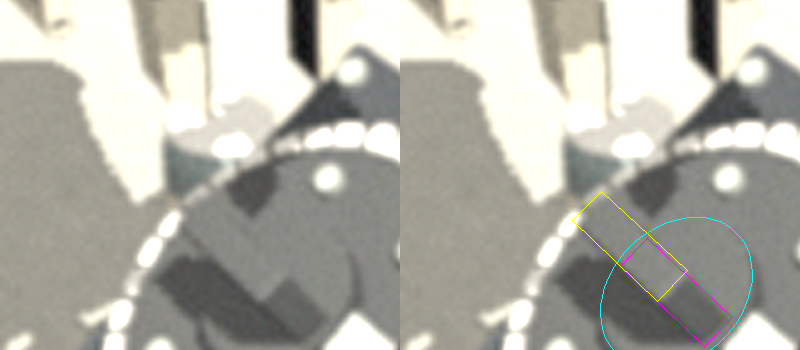

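Request:
{"op": "play_rows", "data": {"moves": [[[0, -0.003, -0.011, -3, -0.1], [0, 0, 0, 0, -0.1], [0.01, 0, 0, 0, -0.1], [0.01, 0, 0, 0, -0.1], [0.01, 0, 0, 0, -0.1], [0.01, 0, 0, 0, -0.1], [0.01, 0, 0, 0, -0.1], [0, 0, 0, 0, -0.1], [0, 0, 0, 0, -0.1], [0, 0, 0, 0, -0.1]]]}}

```text
time: 3.9
tool_pos: [0.4934, 0.0295, 0.1948]
tool_rot: [1.783, 1.565, 0.422]
contact_force: [-0.8, -0.2, 1.4]
opening: 0.0414
```

Run:
```python
from h import *
go([0.4932,0.0303,0.163],11.4)
im=robot.read_camera("side")[130:270,250:370,::-1]
im=cv2.resize(im,None,fx=4,fy=4,interpolation=cv2.INTER_CUBIC); cv2.imwrite("pics/side2.png",cv2.convertScaleAbs(im,alpha=1.4))
```

```text
t 3.9 pos [0.4934 0.0295 0.1948] tool shift mm [31.8 -0.2 -0.8] yaw 12.03 op 0.0414 F [-0.8 -0.2  1.4] q [-0.1   0.31  1.66  0.    1.16 -0.31]
turn about tool x: 0.63
```

View pics/side2.png

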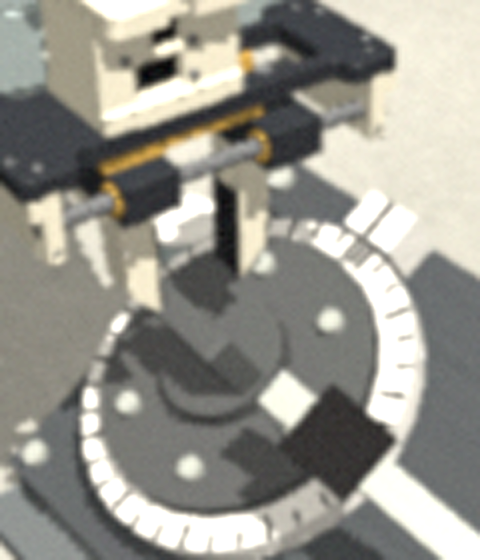

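Request:
{"op": "play_rows", "data": {"moves": [[[0.007, 0, 0, 0, -0.1], [0.007, 0, 0, 0, -0.1], [0.007, 0, 0, 0, -0.1], [0.006, 0, 0, 0, -0.1], [0.003, 0, 0, 0, -0.1], [0, 0, 0, 0, -0.3], [0, 0, 0, 0, -0.3], [0, 0, 0, 0, -0.3], [0, 0, 0, 0, -0.3], [0, 0, 0, 0, -0.3]]], "grip_force": 15}}

```text
time: 4.95
tool_pos: [0.4944, 0.0296, 0.1633]
tool_rot: [1.608, 1.563, 0.248]
contact_force: [-0.0, 0.8, 0.5]
opening: 0.0323
```

Run:
```python
from h import *
go([0.4932,0.0303,0.163],11.4)
im=robot.read_camera("side")[130:270,250:370,::-1]
im=cv2.resize(im,None,fx=4,fy=4,interpolation=cv2.INTER_CUBIC); cv2.imwrite("pics/side3.png",cv2.convertScaleAbs(im,alpha=1.4))
```

```text
t 4.95 pos [0.4944 0.0296 0.1633] tool shift mm [ 0.2 -1.  -0.9] yaw 12.04 op 0.0323 F [-0.   0.8  0.5] q [-0.1   0.35  1.71  0.    1.08 -0.31]
turn about tool x: 0.64
```

View pics/side3.png

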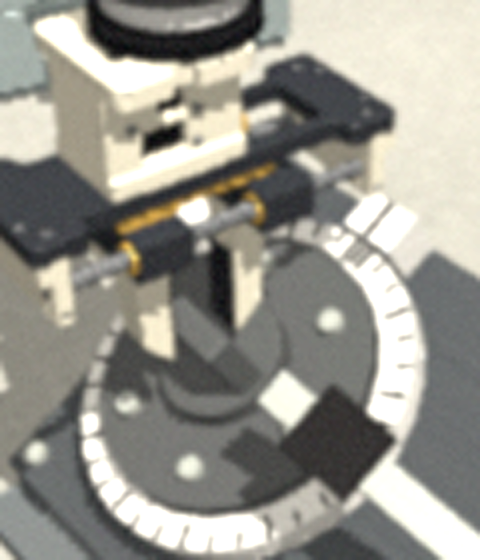

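Request:
{"op": "play_rows", "data": {"moves": [[[0, 0, 0, 0, -0.5], [0, 0, 0, 0, -0.6], [0, 0, 0, 0, -0.7], [0, 0, 0, 0, -0.8], [0, 0, 0, 0, -1], [0, 0, 0, 0, -1], [0, 0, 0, 0, -1], [0, 0, 0, 0, -1], [0, 0, 0, 0, -1], [0, 0, 0, 0, -1]]], "grip_force": 20}}

```text
time: 6.0
tool_pos: [0.4934, 0.0294, 0.1633]
tool_rot: [1.621, 1.565, 0.261]
contact_force: [-0.8, -0.4, 0.4]
opening: 0.022
```

Run:
```python
from h import *
go([0.4932,0.0303,0.163],59.8)
im=robot.read_camera("side")[130:270,250:370,::-1]
im=cv2.resize(im,None,fx=4,fy=4,interpolation=cv2.INTER_CUBIC); cv2.imwrite("pics/side4.png",cv2.convertScaleAbs(im,alpha=1.4))
```

```text
t 6.0 pos [0.4934 0.0294 0.1633] tool shift mm [ 0.3 -0.  -0.9] yaw 12.05 op 0.022 F [-0.8 -0.4  0.4] q [-0.1   0.35  1.71  0.    1.08 -0.31]
turn about tool x: -47.75
```

View pics/side4.png

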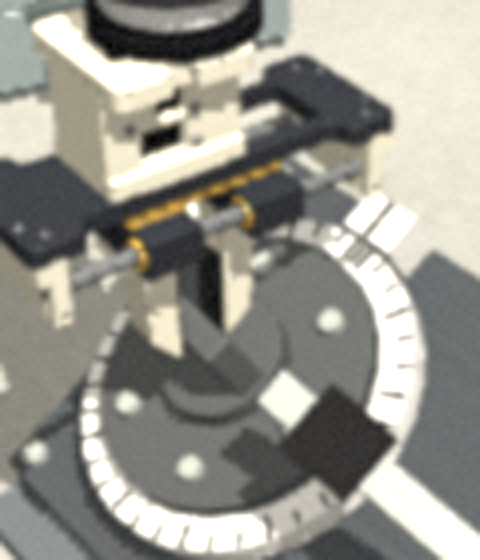

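Request:
{"op": "play_rows", "data": {"moves": [[[0, 0, 0, -4, -1], [0, 0, 0, -4, -1], [0, 0, 0, -4, -1], [0, 0, 0, -4, -1], [0, 0, 0, -4, -1], [0, 0, 0, -4, -1], [0, 0, 0, -4, -1], [0, 0, 0, -4, -1], [0, 0, 0, -4, -1], [0, 0, 0, 0, -1]]]}}

```text
time: 7.05
tool_pos: [0.4916, 0.03, 0.1651]
tool_rot: [1.515, 1.566, 0.802]
contact_force: [-1.6, -0.3, -1.4]
opening: 0.0202
```

Run:
```python
from h import *
go([0.4932,0.0303,0.163],59.8)
im=robot.read_camera("side")[130:270,250:370,::-1]
im=cv2.resize(im,None,fx=4,fy=4,interpolation=cv2.INTER_CUBIC); cv2.imwrite("pics/side5.png",cv2.convertScaleAbs(im,alpha=1.4))
```

```text
t 7.05 pos [0.4916 0.03   0.1651] tool shift mm [2.1 1.2 1.1] yaw 49.17 op 0.0202 F [-1.6 -0.3 -1.4] q [-0.1   0.34  1.71  0.    1.09 -0.96]
turn about tool x: -10.63
```

View pics/side5.png

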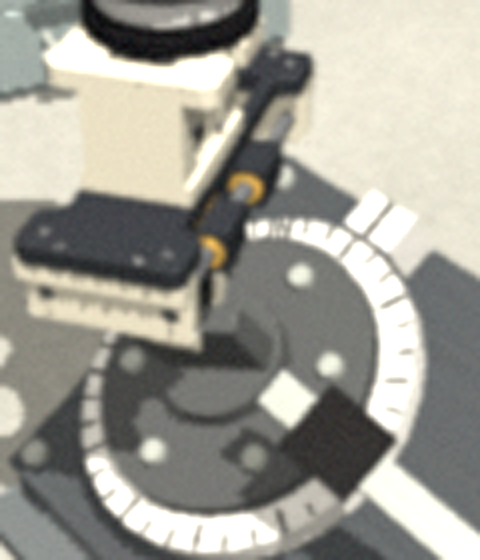

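```bash
cat > unw.py <<'E'
from h import *
import sys
def unwrap(im,cam,lo=-100,hi=80):
    p=np.load("p.npy"); a,c=p[0],p[1:4]; off=p[12:14] if cam=="top" else p[14:16]
    ph=np.radians(np.arange(lo,hi,.25)); rr=np.arange(.076,.122,.0005)
    Pm=np.array([proj(cam,loc(a,c,pol(r,ph,0)))+off for r in rr[::-1]]).astype(np.float32)
    return cv2.remap(im,Pm[...,0],Pm[...,1],cv2.INTER_CUBIC)
if __name__=="__main__":
    n=sys.argv[1]; rows=[]
    for cam in sys.argv[2:]:
        im=robot.read_camera(cam)[:,:,::-1].copy(); cv2.imwrite(f"pics/{cam}{n}.png",im)
        for src in(cv2.imread(f"pics/{cam}0.png"),im):
            u=unwrap(src,cam); u=cv2.convertScaleAbs(u,alpha=1.5 if cam=="top" else 1.0); u=cv2.resize(u,None,fx=1,fy=1.4)
            for k in range(0,u.shape[1],40): 
                cv2.line(u,(k,0),(k,4),(0,0,255),1)
                d=-100+k//4
                if d%20==0: cv2.putText(u,str(d),(k-8,15),0,.35,(0,255,255))
            rows.append(u)
    cv2.imwrite(f"pics/unw{n}.png",np.vstack(rows))
E
python3 unw.py 6 side
```

```text
(no output)
```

View pics/unw6.png

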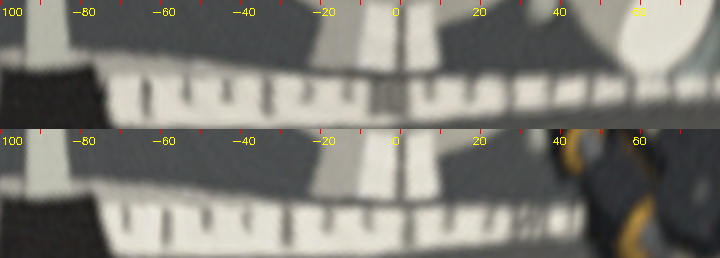

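Request:
{"op": "play_rows", "data": {"moves": [[[0.001, 0.0005, 0.0005, -3, -1], [0, 0.0005, 0.0005, -3, -1], [0, 0, 0, -3, -1], [0, 0, 0, 0, -1], [0, 0, 0, 0, -1], [0, 0, 0, 0, -1], [0, 0, 0, 0, -1], [0, 0, 0, 0, -1], [0, 0, 0, 0, -1], [0, 0, 0, 0, -1]]]}}

```text
time: 8.15
tool_pos: [0.491, 0.03, 0.1656]
tool_rot: [2.288, 1.568, 1.722]
contact_force: [-2.8, -0.2, 3.2]
opening: 0.0193
```

```bash
python3 unw.py 7 side
python3 - <<'E'
from h import *
go([0.4932,0.0303,0.163],59.8)
E
```

```text
t 8.2 pos [0.4909 0.03   0.1656] tool shift mm [2.6 1.5 1.7] yaw 57.58 op 0.0194 F [-2.1 -0.4  2.9] q [-0.1   0.34  1.71  0.    1.09 -1.1 ]
turn about tool x: -2.22
```

View pics/unw7.png

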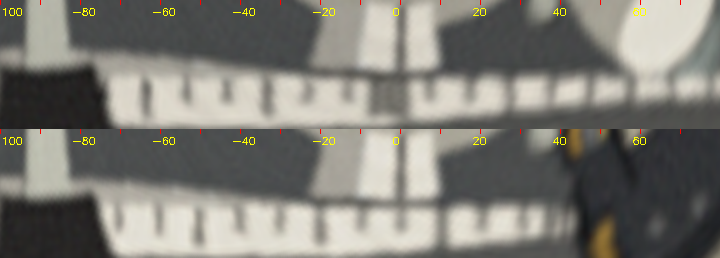

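```bash
cat > prof.py <<'E'
from unw import *
def mins(img,cam,r0,r1,lo,hi):
    u=cv2.cvtColor(unwrap(img,cam),cv2.COLOR_BGR2GRAY).astype(float)
    rr=np.arange(.076,.122,.0005)[::-1]; m=u[(rr>=r0)&(rr<=r1)].mean(0)
    m=np.convolve(m,np.ones(5)/5,"same"); ph=np.arange(-100,80,.25)
    o=[]
    for i in range(2,len(m)-2):
        if lo<ph[i]<hi and m[i]<m[i-1] and m[i]<=m[i+1]:
            o.append((round(float(ph[i]),2),int(m[i])))
    return o
if __name__=="__main__":
    for n in sys.argv[2:]:
        cam=sys.argv[1]
        im=cv2.imread(f"pics/{cam}{n}.png")
        print(n,"idx",mins(im,cam,.102,.114,-6,8)); print("  marks",mins(im,cam,.087,.092,-70,35))
E
python3 prof.py side 0 7
```

```text
0 idx [(-5.0, 211), (0.25, 122)]
  marks [(-68.75, 212), (-63.5, 119), (-53.5, 143), (-47.75, 214), (-43.25, 143), (-33.25, 127), (-28.5, 211), (-23.0, 152), (-13.25, 151), (-5.75, 110), (-2.75, 110), (0.0, 114), (7.25, 152), (17.5, 148), (27.25, 145)]
7 idx [(-5.25, 221), (0.25, 129), (5.25, 222)]
  marks [(-65.25, 222), (-60.25, 157), (-56.0, 224), (-50.25, 151), (-44.5, 222), (-40.25, 155), (-35.5, 221), (-30.0, 161), (-20.25, 150), (-9.75, 161), (0.25, 160), (5.0, 221), (10.5, 136), (20.5, 153), (30.5, 158)]
```

Request:
{"op": "play_rows", "data": {"moves": [[[0, 0, 0, 0, -0.4], [0, 0, 0, 0, -0.2], [0, 0, 0, 0, -0.1], [0, 0, 0, 0, -0.1], [0, 0, 0, 0, -0.1], [-0.02, 0, 0, 0, -0.1], [-0.03, 0, 0, 0, -0.1], [-0.03, 0, 0, 0, -0.1], [-0.02, 0, 0, 0, -0.1], [0, 0, 0, 0, -0.1]]]}}

```text
time: 9.2
tool_pos: [0.4916, 0.0298, 0.2677]
tool_rot: [2.367, 1.567, 1.801]
contact_force: [0.4, 0.4, -0.9]
opening: 0.0414
```

```bash
python3 unw.py 8 side top; python3 prof.py side 8
python3 - <<'E'
from h import *
go([0.35,0.25,0.28])
E
```

```text
8 idx [(-5.0, 219), (0.25, 127)]
  marks [(-65.0, 219), (-60.25, 154), (-55.75, 221), (-50.25, 149), (-40.25, 152), (-35.5, 219), (-30.0, 158), (-20.0, 148), (-9.75, 157), (0.25, 157), (10.5, 135), (20.5, 149), (30.5, 155)]
t 9.3 pos [0.4903 0.0299 0.2649] tool shift mm [ -13.4  110.6 -236.5] yaw 57.59 op 0.0411 F [-0.1  0.3 -0.2] q [-0.1   0.25  1.54  0.    1.35 -1.1 ]
```

View pics/unw8.png

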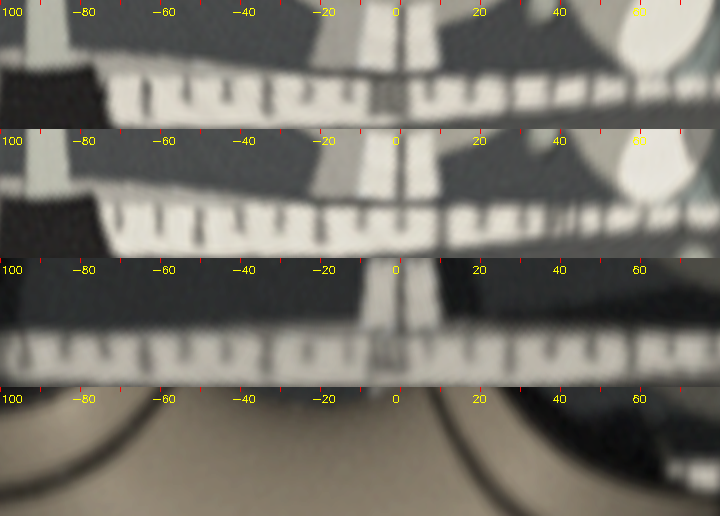

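```bash
cat > pad.py <<'E'
from h import *
p=np.load("p.npy"); a,c=p[0],p[1:4]; u=np.array([np.cos(a),np.sin(a),0])
def pad(r,d=0):
    return loc(a,c,np.array([0,-.205,p[5]])+(.095+d)*np.array([0,np.cos(r),np.sin(r)])+.012*np.array([0,-np.sin(r),np.cos(r)]))[0]
T0=pad(.35)-.021*u
if __name__=="__main__":
    for r in(.35,.2,.1,0): print(r,(pad(r)).round(4),(pad(r)-pad(.35)).round(4))
    print("T0",T0); go(T0+[0,0,.045],15)
E
python3 pad.py
```

```text
0.35 [ 0.5145 -0.0881  0.1842] [0. 0. 0.]
0.2 [ 0.5198 -0.0808  0.173 ] [ 0.0053  0.0072 -0.0112]
0.1 [ 0.5239 -0.077   0.1652] [ 0.0093  0.011  -0.019 ]
0 [ 0.5283 -0.0741  0.1572] [ 0.0137  0.0139 -0.027 ]
T0 [ 0.49425211 -0.09352195  0.18421234]
t 9.3 pos [0.4903 0.0299 0.2649] tool shift mm [  35.2 -102.1   69.8] yaw 57.59 op 0.0411 F [-0.1  0.3 -0.2] q [-0.1   0.25  1.54  0.    1.35 -1.1 ]
turn about tool x: 42.59
```

Request:
{"op": "play_rows", "data": {"moves": [[[0, -0.025, 0.017, 0, -1], [0, -0.026, 0.018, 0, -1], [0, -0.026, 0.018, 0, -1], [0, -0.025, 0.017, 0, -1], [0, 0, 0, 8, -1], [0, 0, 0, 8, -1], [0, 0, 0, 8, -1], [0, 0, 0, 8, -1], [0, 0, 0, 8, -1], [0, 0, 0, 2, -1]]]}}

```text
time: 10.3
tool_pos: [0.4879, -0.0968, 0.2457]
tool_rot: [-2.196, 1.534, 2.76]
contact_force: [-0.8, 0.3, 1.2]
opening: 0.0008
```

Run:
```python
from pad import *
go(T0+[0,0,.02],15)
```

```text
t 10.3 pos [ 0.4879 -0.0968  0.2457] tool shift mm [41.3  8.2 -0.7] yaw 13.95 op 0.0008 F [-0.8  0.3  1.2] q [-0.35  0.3   1.53  0.    1.35 -0.59]
turn about tool x: -1.05
```

Request:
{"op": "play_rows", "data": {"moves": [[[0, 0.008, -0.001, -1, -1], [0.01, 0, 0, 0, -1], [0.01, 0, 0, 0, -1], [0.01, 0, 0, 0, -1], [0, 0, 0, 0, -1], [0, 0, 0, 0, -1], [0, 0, 0, 0, -1], [0, 0, 0, 0, -1], [0, 0, 0, 0, -1], [0, 0, 0, 0, -1]]]}}

```text
time: 11.3
tool_pos: [0.493, -0.0925, 0.2085]
tool_rot: [-2.211, 1.526, 2.767]
contact_force: [-0.6, -0.6, 0.0]
opening: 0.0005
```

```bash
python3 unw.py 9 side; python3 prof.py side 9
python3 - <<'E'
from pad import *
go(T0,15)
im=cv2.imread("pics/side9.png")[130:290,250:410]
im=cv2.resize(im,None,fx=3.7,fy=3.7,interpolation=cv2.INTER_CUBIC); cv2.imwrite("pics/side9c.png",cv2.convertScaleAbs(im,alpha=1.4))
E
```

```text
9 idx [(-1.0, 34)]
  marks [(-65.0, 225), (-60.0, 152), (-54.25, 147), (-50.5, 112), (-45.25, 143), (-40.5, 107), (-26.25, 34), (-25.75, 34), (-21.5, 33), (-10.75, 51), (-7.0, 51), (6.5, 33), (19.75, 166)]
t 11.35 pos [ 0.493  -0.0924  0.2085] tool shift mm [24.2  1.8  2. ] yaw 15.26 op 0.0004 F [ 0.  -0.1  0.8] q [-0.34  0.34  1.58  0.    1.27 -0.61]
turn about tool x: 0.26
```

View pics/side9c.png

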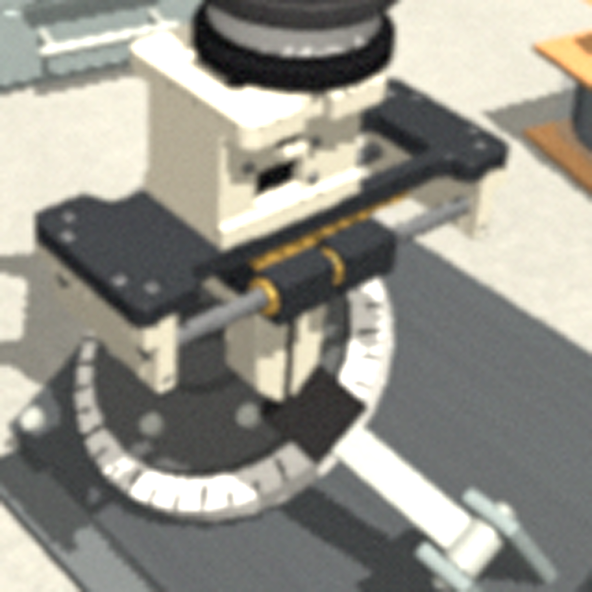

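Request:
{"op": "play_rows", "data": {"moves": [[[0.005, 0.001, 0, 0, -1], [0.005, 0.001, 0, 0, -1], [0.003, 0, 0, 0, -1], [0.002, 0, 0, 0, -1], [0.002, 0, 0, 0, -1], [0.002, 0, 0, 0, -1], [0.002, 0, 0, 0, -1], [0.002, 0, 0, 0, -1], [0.002, 0, 0, 0, -1], [0, 0, 0, 0, -1]]], "grip_force": 20}}

```text
time: 12.35
tool_pos: [0.4939, -0.0914, 0.1811]
tool_rot: [-2.212, 1.526, 2.767]
contact_force: [0.0, -0.0, -0.4]
opening: 0.0005
```

Run:
```python
from pad import *
go(T0,15)
im=robot.read_camera("side")[:,:,::-1].copy(); cv2.imwrite("pics/side10.png",im)
im=im[130:290,250:410]
im=cv2.resize(im,None,fx=3.7,fy=3.7,interpolation=cv2.INTER_CUBIC); cv2.imwrite("pics/side10c.png",cv2.convertScaleAbs(im,alpha=1.4))
```

```text
t 12.35 pos [ 0.4939 -0.0914  0.1811] tool shift mm [-3.2 -0.3  2.1] yaw 15.26 op 0.0005 F [ 0.  -0.  -0.4] q [-0.34  0.37  1.62  0.    1.2  -0.6 ]
turn about tool x: 0.26
```

View pics/side10c.png

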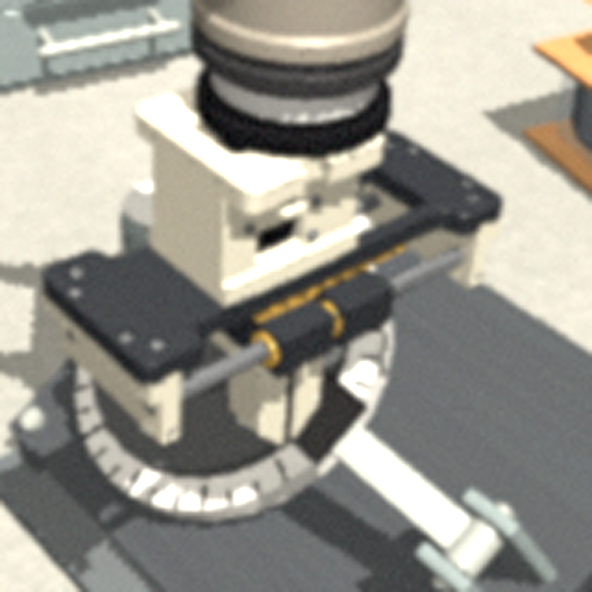

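Request:
{"op": "play_rows", "data": {"moves": [[[-0.008, 0, 0, 0, -1], [0, 0.008, 0, 0, -1], [0, 0, 0, 0, -1], [0.002, 0, 0, 0, -1], [0.002, 0, 0, 0, -1], [0.002, 0, 0, 0, -1], [0.002, 0, 0, 0, -1], [0, 0, 0, 0, -1], [0, 0, 0, 0, -1], [0, 0, 0, 0, -1]]]}}

```text
time: 13.4
tool_pos: [0.5029, -0.0894, 0.1817]
tool_rot: [-2.211, 1.528, 2.768]
contact_force: [-0.3, -0.0, 1.9]
opening: 0.0003
```

Run:
```python
from pad import *
go(T0,15)
im=robot.read_camera("side")[:,:,::-1].copy(); cv2.imwrite("pics/side11.png",im)
im=im[190:270,290:390]
im=cv2.resize(im,None,fx=7,fy=7,interpolation=cv2.INTER_CUBIC); cv2.imwrite("pics/side11c.png",cv2.convertScaleAbs(im,alpha=1.4))
```

```text
t 13.4 pos [ 0.5029 -0.0894  0.1817] tool shift mm [-2.2 -9.5  1.6] yaw 15.26 op 0.0003 F [-0.3 -0.   1.9] q [-0.33  0.38  1.6   0.    1.21 -0.59]
turn about tool x: 0.26
```

View pics/side11c.png

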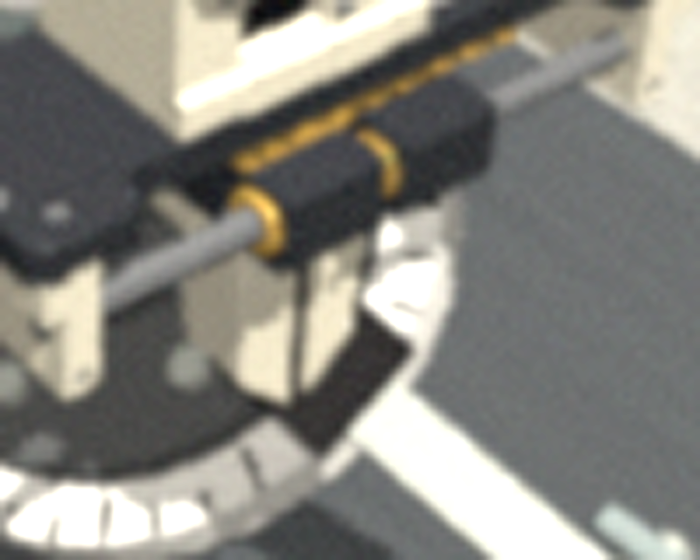

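Request:
{"op": "play_rows", "data": {"moves": [[[0.003, 0.001, -0.001, 0, -1], [0.003, 0.002, -0.001, 0, -1], [0.003, 0.001, -0.001, 0, -1], [0.003, 0.002, -0.001, 0, -1], [0.003, 0.001, -0.001, 0, -1], [0.003, 0.002, -0.001, 0, -1], [0, 0, 0, 0, -1], [0, 0, 0, 0, -1], [0, 0, 0, 0, -1], [0, 0, 0, 0, -1]]]}}

```text
time: 14.45
tool_pos: [0.5106, -0.0805, 0.1633]
tool_rot: [-2.206, 1.531, 2.772]
contact_force: [-1.3, -0.0, 4.3]
opening: 0.0005
```

```bash
cat > look.py <<'E'
from pad import *
import sys
go(T0,15); n=sys.argv[1]
im=robot.read_camera("side")[:,:,::-1].copy(); cv2.imwrite(f"pics/side{n}.png",im)
im=im[180:290,280:400]
im=cv2.resize(im,None,fx=5,fy=5,interpolation=cv2.INTER_CUBIC); cv2.imwrite(f"pics/side{n}c.png",cv2.convertScaleAbs(im,alpha=1.4))
E
python3 look.py 12
```

```text
t 14.45 pos [ 0.5106 -0.0805  0.1633] tool shift mm [-20.5 -19.9   7.8] yaw 15.27 op 0.0005 F [-1.3 -0.   4.3] q [-0.31  0.41  1.61  0.    1.16 -0.57]
turn about tool x: 0.27
```

View pics/side12c.png

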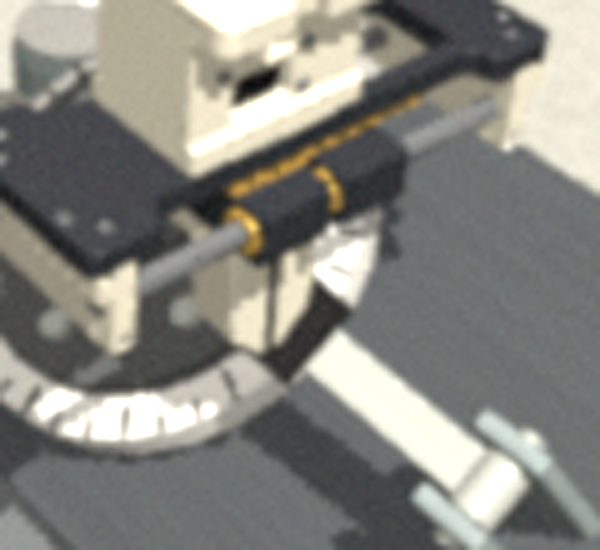

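Request:
{"op": "play_rows", "data": {"moves": [[[0.003, 0.002, -0.001, 0, -1], [0.003, 0.001, 0, 0, -1], [0.003, 0.002, -0.001, 0, -1], [0.002, 0.001, 0, 0, -1], [0, 0, 0, 0, -1], [0, 0, 0, 0, -1], [0, 0, 0, 0, -1], [0, 0, 0, 0, -1], [0, 0, 0, 0, -1], [0, 0, 0, 0, -1]]]}}

```text
time: 15.5
tool_pos: [0.5157, -0.0769, 0.1531]
tool_rot: [-2.188, 1.532, 2.79]
contact_force: [-2.0, -0.5, 5.9]
opening: 0.0002
```

```bash
python3 look.py 13;python3 prof.py side 13|tail -1
```

```text
t 15.5 pos [ 0.5157 -0.0769  0.1531] tool shift mm [-30.5 -26.    9.7] yaw 15.25 op 0.0002 F [-2.  -0.5  5.9] q [-0.3   0.43  1.61  0.    1.14 -0.56]
turn about tool x: 0.25
  marks [(-59.0, 36), (-51.5, 38), (-43.25, 51), (-41.25, 50), (-32.25, 32), (-16.0, 167), (-13.25, 167), (-6.0, 142), (4.0, 166), (7.5, 167), (20.0, 231)]
```

View pics/side13c.png

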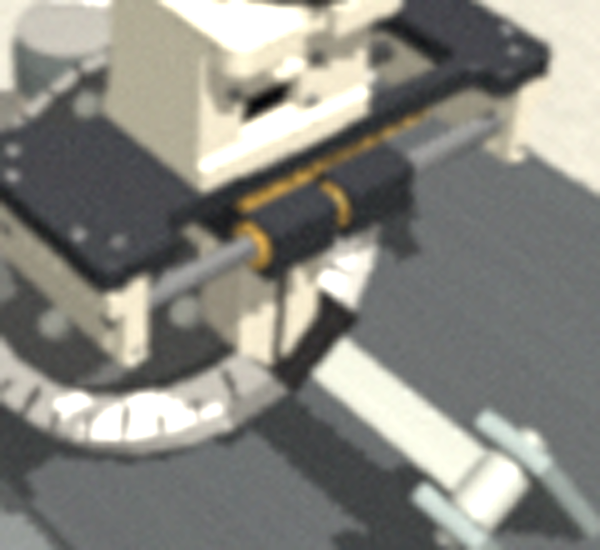

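Request:
{"op": "play_rows", "data": {"moves": [[[0.002, 0.001, 0, 0, -1], [0.002, 0.001, -0.001, 0, -1], [0.002, 0.001, 0, 0, -1], [0, 0, 0, 0, -1], [0, 0, 0, 0, -1], [0, 0, 0, 0, -1], [0, 0, 0, 0, -1], [0, 0, 0, 0, -1], [0, 0, 0, 0, -1], [0, 0, 0, 0, -1]]]}}

```text
time: 16.55
tool_pos: [0.5159, -0.0768, 0.1527]
tool_rot: [-2.054, 1.532, 2.925]
contact_force: [-2.1, -0.6, 6.5]
opening: 0.0003
```

```bash
python3 look.py 14
```

```text
t 16.55 pos [ 0.5159 -0.0768  0.1527] tool shift mm [-30.8 -26.4   9.9] yaw 15.27 op 0.0003 F [-2.1 -0.6  6.5] q [-0.29  0.43  1.61 -0.    1.14 -0.56]
turn about tool x: 0.27
```

Request:
{"op": "play_rows", "data": {"moves": [[[0, 0, 0, 0, -1], [0, 0, 0, 0, -1], [0.003, 0, 0, 0, -1], [0.003, 0, 0, 0, -1], [0.003, 0, 0, 0, -1], [0.003, 0, 0, 0, -1], [0.003, 0, 0, 0, -1], [0.003, 0, 0, 0, -1], [0.003, 0, 0, 0, -1], [0.003, 0, 0, 0, -1]]]}}

```text
time: 17.6
tool_pos: [0.5169, -0.0765, 0.1496]
tool_rot: [-1.943, 1.55, 3.037]
contact_force: [-8.6, 1.0, 27.8]
opening: 0.0007
```

```bash
python3 look.py 15
```

```text
t 17.6 pos [ 0.5169 -0.0765  0.1496] tool shift mm [-34.2 -27.   10.1] yaw 15.32 op 0.0007 F [-8.6  1.  27.8] q [-0.29  0.42  1.63 -0.    1.11 -0.56]
turn about tool x: 0.32
```

View pics/side15c.png

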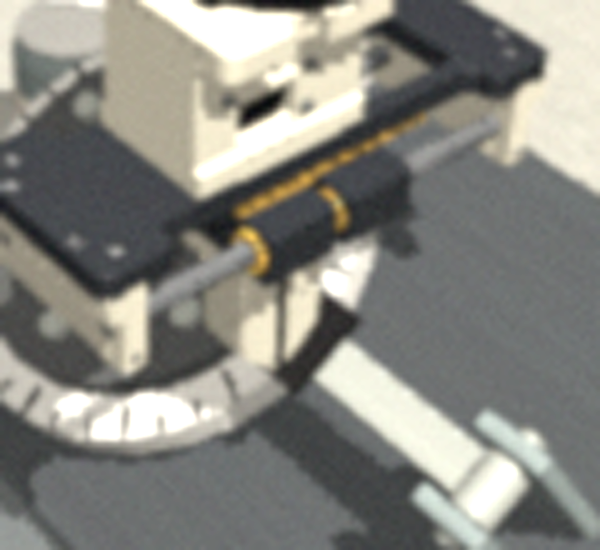

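Run:
```python
from pad import *
for r in(.35,.1,.05,0):
    A=np.array([0,np.cos(r),np.sin(r)]);U=np.array([0,-np.sin(r),np.cos(r)]);X=np.array([1,0,0])
    P=np.array([0,-.205,p[5]])+.095*A+.012*U
    q=proj("side",loc(a,c,[P+.018*X-.019*A,P-.018*X-.019*A]))+p[14:16]
    print(r,((q-[280,180]+.5)*5).round().tolist())
```

```text
0.35 [[351.0, 296.0], [281.0, 376.0]]
0.1 [[355.0, 306.0], [287.0, 384.0]]
0.05 [[357.0, 309.0], [290.0, 387.0]]
0 [[359.0, 312.0], [293.0, 390.0]]
```

Request:
{"op": "play_rows", "data": {"moves": [[[-0.002, 0, 0, 0, -1], [-0.002, -0.001, 0, 0, -1], [-0.002, -0.001, 0.001, 0, -1], [-0.002, -0.001, 0, 0, -1], [-0.0025, -0.001, 0.001, 0, -1], [-0.0025, -0.001, 0, 0, -1], [-0.0025, -0.001, 0.001, 0, -1], [-0.0025, -0.001, 0, 0, -1], [-0.0025, -0.001, 0.001, 0, -1], [-0.0025, -0.001, 0, 0, -1]]]}}

```text
time: 18.65
tool_pos: [0.5056, -0.0846, 0.1732]
tool_rot: [-1.832, 1.542, -3.135]
contact_force: [-1.4, -2.6, 0.9]
opening: 0.0003
```

Request:
{"op": "play_rows", "data": {"moves": [[[-0.0025, -0.001, 0.001, 0, -1], [-0.0025, -0.001, 0, 0, -1], [-0.0025, -0.001, 0.001, 0, -1], [-0.0025, -0.001, 0, 0, -1], [-0.0025, -0.001, 0.001, 0, -1], [-0.0025, -0.001, 0, 0, -1], [-0.0025, -0.001, 0.001, 0, -1], [-0.0025, -0.001, 0, 0, -1], [-0.0025, -0.001, 0.001, 0, -1], [-0.0025, 0, 0, 0, -1]]]}}

```text
time: 19.65
tool_pos: [0.4994, -0.0909, 0.2003]
tool_rot: [-1.932, 1.544, 3.049]
contact_force: [-1.0, -0.3, -0.1]
opening: 0.0004
```

```bash
python3 look.py 16
```

```text
t 19.65 pos [ 0.4994 -0.0909  0.2003] tool shift mm [16.3 -5.2  1.3] yaw 15.35 op 0.0004 F [-1.  -0.3 -0.1] q [-0.33  0.35  1.59 -0.01  1.23 -0.59]
turn about tool x: 0.35
```

View pics/side16c.png

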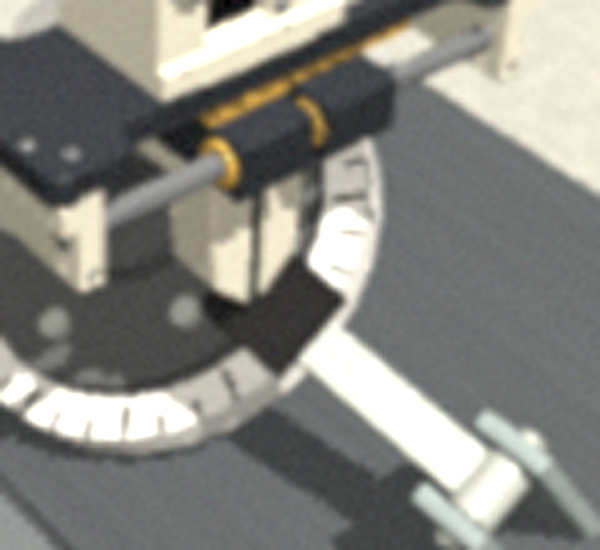

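Request:
{"op": "play_rows", "data": {"moves": [[[-0.02, 0, 0, 0, -1], [-0.03, 0, 0, 0, -1], [-0.03, 0, 0, 0, -1], [-0.02, -0.04, 0, 0, -1], [0, -0.045, 0, 0, -1], [0, -0.045, 0, 0, -1], [0, -0.02, 0, 0, -1], [0, 0, 0, 0, -1], [0, 0, 0, 0, -1], [0, 0, 0, 0, -1]]]}}

```text
time: 20.7
tool_pos: [0.3545, -0.1316, 0.3086]
tool_rot: [-1.87, 1.546, 3.111]
contact_force: [0.9, 0.3, -0.3]
opening: 0.0008
```

```bash
python3 unw.py 17 side top; python3 prof.py side 0 8 17; python3 prof.py top 0 17; python3 look.py 18
python3 - <<'E'
import cv2,numpy as np
a=cv2.imread("pics/side0.png")[180:290,280:400];b=cv2.imread("pics/side17.png")[180:290,280:400]
cv2.imwrite("pics/cmp.png",cv2.resize(np.hstack([a,b]),None,fx=3.3,fy=3.3,interpolation=cv2.INTER_CUBIC))
E
```

```text
0 idx [(-5.0, 211), (0.25, 122)]
  marks [(-68.75, 212), (-63.5, 119), (-53.5, 143), (-47.75, 214), (-43.25, 143), (-33.25, 127), (-28.5, 211), (-23.0, 152), (-13.25, 151), (-5.75, 110), (-2.75, 110), (0.0, 114), (7.25, 152), (17.5, 148), (27.25, 145)]
8 idx [(-5.0, 219), (0.25, 127)]
  marks [(-65.0, 219), (-60.25, 154), (-55.75, 221), (-50.25, 149), (-40.25, 152), (-35.5, 219), (-30.0, 158), (-20.0, 148), (-9.75, 157), (0.25, 157), (10.5, 135), (20.5, 149), (30.5, 155)]
17 idx [(0.25, 136), (5.0, 229)]
  marks [(-65.0, 229), (-60.25, 166), (-56.0, 231), (-50.25, 160), (-44.5, 228), (-40.25, 162), (-35.25, 228), (-30.0, 170), (-20.0, 159), (-9.75, 170), (0.25, 168), (5.25, 228), (10.5, 145), (20.5, 161), (30.5, 166)]
0 idx [(0.0, 72)]
  marks [(-64.0, 80), (-53.75, 88), (-43.5, 92), (-33.25, 81), (-23.25, 92), (-13.0, 98), (-6.25, 82), (-3.5, 81), (-0.25, 82), (7.0, 98), (17.25, 93), (27.5, 86)]
17 idx [(0.0, 78)]
  marks [(-60.5, 96), (-50.5, 89), (-40.25, 97), (-30.25, 98), (-20.0, 88), (-9.75, 99), (0.25, 99), (10.75, 85), (20.5, 93), (30.75, 94)]
t 20.8 pos [ 0.3546 -0.1315  0.3084] tool shift mm [120.6 147.7   1.5] yaw 15.44 op 0.0 F [-0.5 -0.  -0.2] q [-0.55  0.02  1.7  -0.01  1.44 -0.82]
turn about tool x: 0.44
```

View pics/unw17.png

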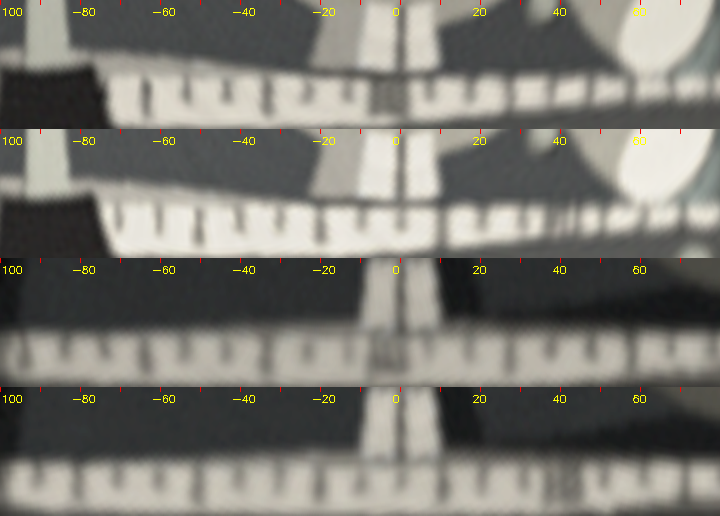

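View pics/cmp.png

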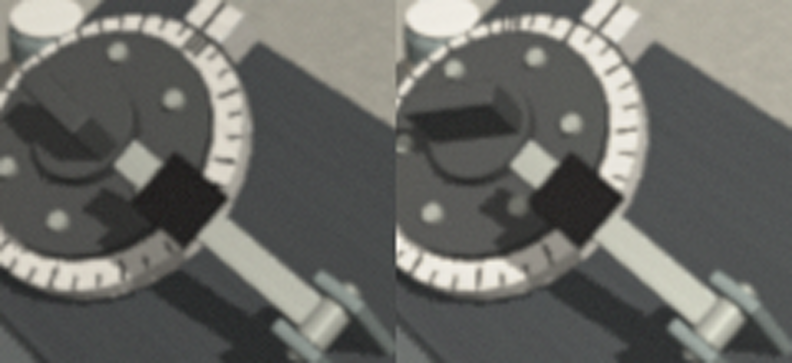

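View pics/side17.png

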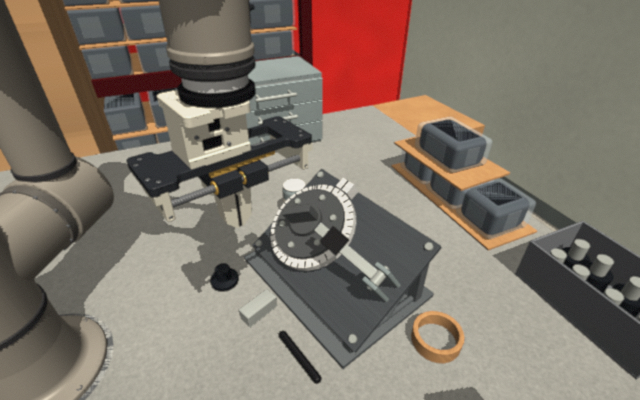

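The scale's 40 mark sits on the index line in both views. The marking arm is in its starting position, the bench items are where they were, and the gripper is clear of everything.

```bash
python3 -c "
from cell import robot
print(robot.hand_in())"
```

```text
the job is handed in; nothing more can be done
None
```

The scale is set to 40 and the marking arm was pushed fully down and eased back to rest. I handed the job in at about 21 s of the 48 s allowed, and no verdict was reported.

- **Turntable:** I gripped the rib with the tool pointing straight down and turned it about 43° counter-clockwise. Afterwards the 40 mark was within about 0.3° of the index line in both camera views, before and after pressing the arm.
- **Marking arm:** I pressed the pad with closed fingers until it stopped moving and the force rose to about 29 N. The spring alone gives about 8 N there. In the picture the pad sat where the fully-down position should be.
- **Return:** I let the arm up at about 3 cm/s for two seconds. The arm's speed was never measured directly. Halfway up, the force reading was low (about 3 N, mostly sideways), so I cannot be certain the pad stayed pressed against the fingers all the way.
- **Last checks:** The final pictures show the marking arm back at its starting position. By eye, the other items on the bench are unmoved and the gripper is clear.
- **Disagreement:** My first press attempt missed the pad because the fingertips are thinner than I had assumed. I lifted, moved 8 mm uphill and pressed again.

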